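Lock a lamp stem in the holding jig

ROBOT

A 6-joint arm with a two-finger parallel gripper is mounted at the origin on the work surface. World frame = base frame: x ahead of the robot, y to its left, z up, the work surface at z = 0. Lengths are in mm, angles in rad, forces in N, time in s.
With the tool pointing down it reaches from about 350 to 875 mm from the base axis. Payload 4.2 kg.
Tool frame: the origin (TCP) lies at the very end of the fingers, on their centre line; the grasp point (between the pads) lies 19 mm behind it; z points along the fingers, y is the line along which they close (so a half turn about z gives the same grasp; the last joint's range is limited). The gripper opens to 85 mm and grips with 20 to 120 N. Pads are 22 mm wide; open, the fingers measure 114 mm over their backs; the gripper's body (76 mm by 85 mm) begins 54 mm behind the grasp point. The pads swing forward as they close: fully open they stand 13 mm farther back than shut.
Start: joints at [1.498, 0.385, 0.008, 0, -1.194, -0.259], TCP at [203.558, 590.9, 231.312] pointing down, gripper open.
Joint ranges: [-3.14, 3.14], [-1.21, 2.06], [-1.07, 1.41], [-3.16, 2.05], [-2.99, -0.16], [-3.1, 3.1]. Speed limits (rad/s): [2.79, 2.79, 3.14, 3.14, 3.14, 3.14].

INTERFACE

Orientations are given as a unit quaternion [x, y, z, w].
In Python, from bench import arm, optics gives the robot as it stands. The module is installed in compiled form; this text tells all that it offers.
- The arm moves only by the tool step_arm, never from a script. Its argument "motion" is a list of rows, each an object with "dr": the turn, a rotation vector about the tool's x, y, z in units of 8 degrees (1.0 is 8 degrees), a list of three; "slide": the shift along the tool's x, y, z in mm, a list of three; "jaw": the finger opening in mm, from 0 to 85.4. A call has exactly 8 rows; each row is the pose to reach, as a shift and turn from the pose commanded when the call began, along the tool's axes at that moment; what a row does not reach only later rows make up. A row lasts 1/8 s, in which the tool goes at most 62.5 mm and 10.7 degrees, less where a joint would pass 70% of its speed; a pose out of reach is approached as far as the arm can. A call with a gripper value outside its range is refused whole. The fingers move at their own pace and stop on an object; the grip force is fixed at half the most. Time passes only in rows, so rows that repeat a pose let the fingers close, or fill a call up. It gives the time, the measured TCP pose, the force, the opening and the grip force at its end, in the units of the state.
- arm.read_state(): the state, without advancing time (a new reading comes with each control period).
- optics.get_image(name): name is "scene" or "side" or "wrist"; returns the picture (384x512x3 uint8, blue, green, red); there is no depth.
- optics.camera_info(name): a dict with "camera_matrix" (3x3 intrinsics, pixels), "view" (4x4, takes a point from world to camera coordinates); the wrist camera has in their place "T_tool_cam" (4x4, takes a point from camera to tool coordinates, whose origin is the TCP and whose axes are the flange's). Camera axes: x right, y up, looking along -z (the intrinsics and any distortion apply to the point x, -y, -z); pixel columns grow to the right and rows downward; lengths in mm; the calibration is good to about 2 mm. The wrist camera is an equidistant fisheye: a pixel r from the principal point sees the ray r / f radians off the axis. A picture is of the moment at which its call begins: read the wrist's pose just before it. camera_info takes no time and is no camera call.
- arm.job_done(): hands the job in; it is judged then, once.
The state is a dict: "clock": time; "joints": joint angles; "joint_vel": joint speeds; "joint_efforts": joint torques, N m; "position": TCP position; "ee_rot": TCP orientation; "contact_force": force on the tool from outside, world axes, zero at the start; "wrist_torque": the same for the moment, N m; "gripper_width": finger opening in mm; "grasp_force": force on a finger pad.
Only numpy, scipy, OpenCV 4.12 (cv2) and the standard library are available. Lean on these libraries where they do the work, as an engineer would, in place of code of your own. Each camera call takes 0.05 s, during which the arm holds its last target. There are 200 camera calls.

TASK

Get the lamp stem with the rectangular foot ready for wiring: stand it upright on the open front of the plywood holding jig, slide its foot under the steel lips until it is fully home against the end stop, then slide the gate fully shut behind it and let go. Leave the round-footed stem, the glass lamp body and the carton where they stand.

Things in the scene. Friction and masses are not known exactly. Their poses are not given: they have to be found in the camera images.
- stem: Loose steel lamp stem standing upright, 0.3 to 0.65 kg. Rectangular foot 80 (its x) x 56 (its y) x 8 mm; from its middle rises a square tube 22 x 22 mm, parallel to the foot, to 100 mm above the underside, then a brass nipple 10 mm across to 112 mm. Origin: centre of the underside, z up. A half turn changes nothing.
- jig: Plywood holding jig fixed to the worktop, floor 12 mm above it. Origin at worktop level on the centreline; x points from the open front apron into the pocket, y left of that, z up. Apron: flat floor, x -90 to 10 mm, y -55 to 55 mm, open in front and above. Its wing (y to 140 mm) carries the gate; two gate staples, 36 mm above the worktop, stand by the mouth (x -10 to 17 mm, y 47 to 61 and -37 to -51 mm).
- pocket (a point): Point on the jig's floor where the middle of the foot's underside sits when fully home (jig x 55, y 0, z 12 mm). Pocket: jig x 15 to 95 mm (end stop), y -30 to 30 mm, flaring a few mm wider at the mouth. Steel lips overhang both sides (from x 30 mm) and the end, 13 mm above the floor, tops 21 mm above it, leaving an open slot 36 mm wide (y -18 to 18, to x 85 mm) for the tube.
- apron (a point): Point on the jig's floor in front of the mouth (jig x -40, y 0, z 12 mm): with the middle of the foot's underside here, long side along the jig's x, the foot lies clear in front of the lips.
- gate (a joint): Gate bar 14 mm wide, sliding across the mouth just behind the seated foot (jig x -3 to 11 mm), in metres: 0 open (bar on the jig's +y side, its end at y 40 mm), 0.080 fully shut at its stop (end at y -40 mm, in the far staple). It moves towards the jig's -y as the value grows, stays where left and needs 2 to 3 N. Starts 0 to 0.008. It cannot shut unless the foot is home.
- gate_tab (a point): Middle of the gate's upright steel tab, 30 (jig x) x 10 (jig y) mm, top 72 mm above the worktop; this point is 56 mm above the worktop. It moves with the gate: jig x -55 mm, y 115 mm when open, y 35 mm when shut. A low crank (to 24 mm above the worktop) joins it to the bar.
- round_stem: Another steel lamp stem, loose, to be left alone: round foot 90 mm across and 8 mm thick, round tube 22 mm across to 100 mm, nipple to 112 mm. Origin: centre of the underside. It and the stem may stand in either place.
- glass_body: Clear glass bottle-shaped lamp body, loose, 100 mm across and 160 mm tall, origin centre of the underside; to be left alone.
- carton: Plain cardboard carton 60 x 60 x 80 mm, loose, origin centre of the underside; to be left alone.
There are look-alikes about, which are no part of the job. What is shaped like the stem but orange is not meant.

How it is judged:
By the outcome, as a careful person would: the job done as asked, in the order asked, and still so for the second after the job is handed in, with the robot touching nothing.
It also fails if it takes over 58 s, if anything falls off the work surface, if the arm or the gripper's body presses on something with over 40 N, if the wrist force passes 120 N, or if a joint passes its speed limit or range.

## Working session

There is one attempt and no reset: what is moved stays moved. The work goes in short steps, Python scripts to look and compute and a tool call to move; the robot and the scene stay as the last step left them, time stands still between calls to the robot, and variables do not carry over. Pictures are saved under pics/ and viewed, at most 10 in all, crops included, and the job is handed in when it is done.

Besides the shell and the picture viewer there is one more tool, called after "Call:" by a JSON object that holds its "fn" and its "kwargs", one argument or row to a line. step_arm: Moves the arm, as the interface text tells. Its arguments: {"type":"object","properties":{"motion":{"type":"array","items":{"type":"object","properties":{"dr":{"type":"array","items":{"type":"number"}},"slide":{"type":"array","items":{"type":"number"}},"jaw":{"type":"number"}}}}},"required":["motion"]}

```bash
mkdir -p pics; cat > h.py <<'E'
import numpy as np, cv2
from bench import arm, optics
from scipy.spatial.transform import Rotation as R
def ray(name,px,st=None):
    i=optics.camera_info(name);K=np.array(i["camera_matrix"]);px=np.atleast_2d(np.array(px,float))
    u=(px[:,0]-K[0,2])/K[0,0];v=(px[:,1]-K[1,2])/K[1,1]
    if name=="wrist":
        r=np.hypot(u,v)+1e-12;d=np.c_[u/r*np.sin(r),-v/r*np.sin(r),-np.cos(r)]
        T=np.eye(4);T[:3,:3]=R.from_quat(st["ee_rot"]).as_matrix();T[:3,3]=st["position"];T=T@np.array(i["T_tool_cam"])
    else:
        d=np.c_[u,-v,-np.ones(len(u))];T=np.linalg.inv(np.array(i["view"]))
    d=d/np.linalg.norm(d,axis=1,keepdims=True)
    return T[:3,3],d@T[:3,:3].T
def plane(name,px,z,st=None):
    o,d=ray(name,px,st);return o+d*((z-o[2])/d[:,2])[:,None]
def tri(*rays):
    A=np.zeros((3,3));b=np.zeros(3)
    for o,d in rays:
        P=np.eye(3)-np.outer(d,d);A+=P;b+=P@o
    x=np.linalg.solve(A,b);return x,[np.linalg.norm((np.eye(3)-np.outer(d,d))@(x-o)) for o,d in rays]
E
python3 - <<'E'
from h import *
s=arm.read_state();print(s)
for n in ["scene","side","wrist"]:
    im=optics.get_image(n);cv2.imwrite(f"pics/{n}0.png",im);i=optics.camera_info(n);print(n,{k:(np.round(v,3).tolist() if not isinstance(v,str) else v) for k,v in i.items()})
a,b=cv2.imread("pics/scene0.png"),cv2.imread("pics/side0.png")
cv2.imwrite("pics/w.png",cv2.resize(cv2.imread("pics/wrist0.png"),(800,600)))
cv2.imwrite("pics/a.png",cv2.resize(a,(800,600)));cv2.imwrite("pics/b.png",cv2.resize(b,(800,600)))
E
```

```text
{'clock': 0.0, 'joints': array([ 1.49760373e+00,  3.85556341e-01,  6.63074703e-03, -5.08248813e-04,
       -1.19397031e+00, -2.58593974e-01]), 'joint_vel': array([0.00028239, 0.00158277, 0.00044126, 0.00055185, 0.00088815,
       0.00012069]), 'joint_efforts': array([ 5.75118665e-04, -3.92291415e+01,  1.88398951e+01,  4.18604448e+00,
       -4.66688609e-03,  6.41539621e-08]), 'position': array([203.37641723, 590.37643606, 230.22224943]), 'ee_rot': array([ 9.86255180e-01, -1.65225792e-01, -1.38005155e-04,  1.06714472e-03]), 'contact_force': array([-0.26004885, -0.27030377, -0.31250619]), 'wrist_torque': array([0.03884953, 0.02164511, 0.00796289]), 'grasp_force': 0.0, 'gripper_width': 85.6697543714246}
scene {'camera_matrix': [[496.276, 0.0, 249.555], [0.0, 496.276, 193.772], [0.0, 0.0, 1.0]], 'view': [[-0.439, 0.898, -0.003, 215.355], [-0.68, -0.33, 0.655, 358.184], [0.587, 0.29, 0.756, -1764.629], [0.0, 0.0, 0.0, 1.0]]}
side {'camera_matrix': [[454.42, 0.0, 261.346], [0.0, 454.42, 191.891], [0.0, 0.0, 1.0]], 'view': [[0.985, -0.171, 0.009, -561.035], [0.126, 0.763, 0.634, -156.313], [-0.115, -0.624, 0.773, -1058.559], [0.0, 0.0, 0.0, 1.0]]}
wrist {'camera_matrix': [[297.319, 0.0, 253.748], [0.0, 297.319, 194.075], [0.0, 0.0, 1.0]], 'T_tool_cam': [[0.002, 0.952, 0.307, 78.097], [1.0, -0.002, -0.0, 0.828], [0.0, 0.307, -0.952, -143.124], [0.0, 0.0, 0.0, 1.0]]}
```

View pics/a.png

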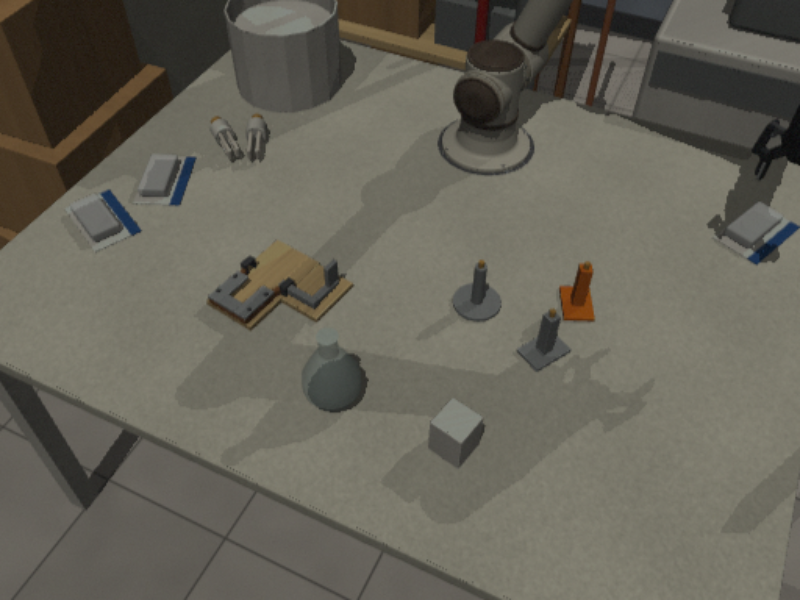

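View pics/b.png

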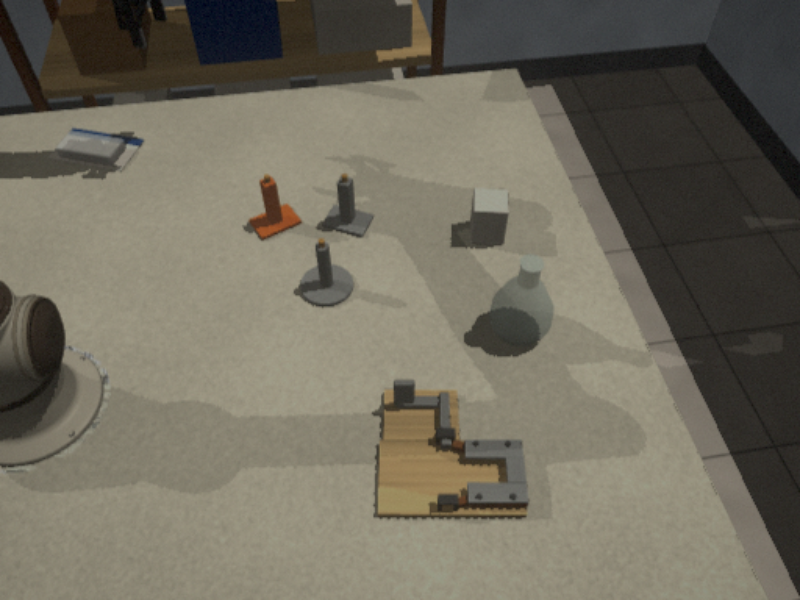

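The scene view (800x600) shows the rectangular-foot stem at about (545,345) and the jig at about (280,285). The side view shows the stem at about (348,215) and the jig at about (450,455), with its mouth facing left and the gate on the far side. Next I'll take enlarged crops for corner picking.

```bash
python3 - <<'E'
from h import *
a,b=cv2.imread("pics/scene0.png"),cv2.imread("pics/side0.png")
def c(im,x,y,w,h,s): return cv2.resize(im[y:y+h,x:x+w],None,fx=s,fy=s,interpolation=cv2.INTER_CUBIC)
# left: scene jig 100x75 @4 ; side jig 100x75@4 ; stems 50x37@8
p1=c(a,128,145,100,75,4);p2=c(b,237,240,106,75,4)[:, :400]
p2=c(b,238,240,100,75,4+0)
p3=c(a,325,190,50,37,8);p4=c(b,200,105,50,50,6)
p4=cv2.resize(p4,(296,296))
out=np.zeros((600,800,3),np.uint8);out[:300,:400]=p1;out[:300,400:]=p2;out[300:596,:400]=p3;out[300:596,400:696]=p4
out=cv2.convertScaleAbs(out,alpha=1.4)
for x in range(0,800,100): cv2.line(out,(x,0),(x,6),(0,0,255),1)
cv2.imwrite("pics/crops.png",out)
E
```

```text
(no output)
```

View pics/crops.png

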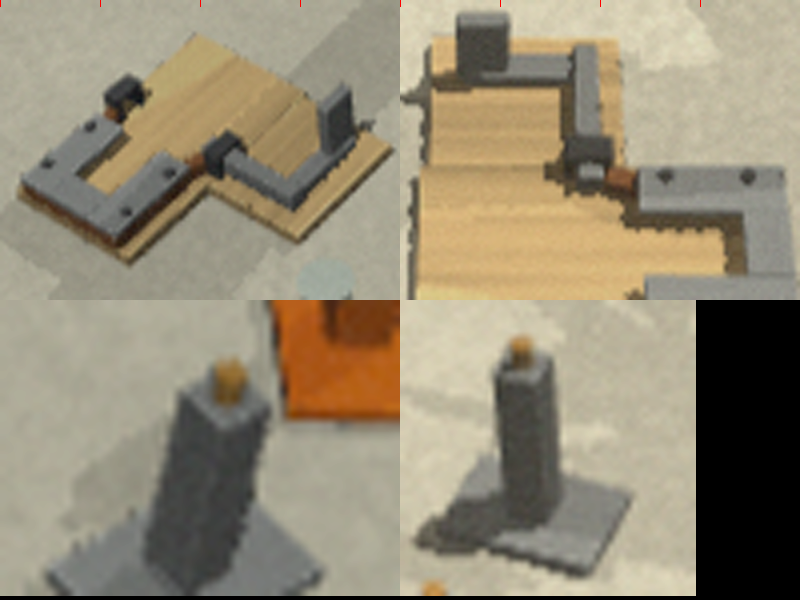

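View pics/w.png

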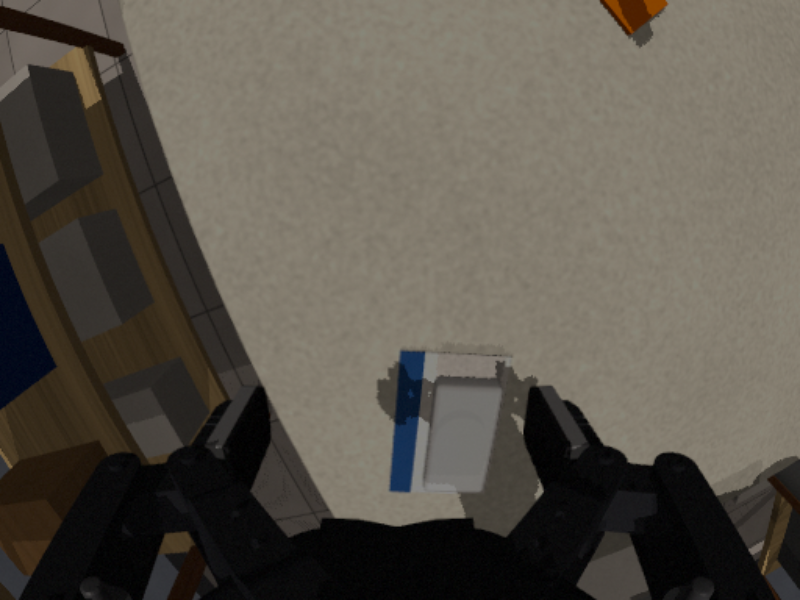

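The crops show the stem's nipple at about (354,198) in the scene view and (220,112) in the side view, the wood and lips clearly, and the tab top at about (213,167) in scene and (259,243) in side. The wrist picture shows only a drive box and an orange foot corner. First I'll compute rough positions.

```bash
python3 - <<'E'
from h import *
t=lambda p,q:tri(*[(ray(n,x)[0],ray(n,x)[1][0]) for n,x in(("scene",p),("side",q))])
print("nipple",t((353.7,198),(220.4,112)))
print("orange nip",t((586*.64,265*.64),(267*.64,180*.64)))
print("round nip",t((482*.64,264*.64),(322*.64,243*.64)))
print("glass top",t((328*.64,338*.64),(531*.64,266*.64)))
print("tab top",t((213,168),(258.7,244)))
print("side foot",plane("side",[(239.2,137.5),(230.4,150)],8))
print("side jig",plane("side",[(245.5,249.5),(242.5,281.3),(240.6,328.3),(337,328),(292.5,250)],12))
print("scene jig",plane("scene",[(178,153.7),(226,181),(203,204.5),(160,210),(181,191)],12))
print("carton",plane("side",[(488*.64,200*.64)],80))
E
```

```text
nipple (array([507.89239318, 307.88895684, 116.24426566]), [np.float64(2.878641132157696), np.float64(2.878641132157722)])
orange nip (array([375.65453088, 327.189232  , 106.98603518]), [np.float64(2.9087912412493866), np.float64(2.9087912412493693)])
round nip (array([454.49154201, 161.21963287, 107.83810012]), [np.float64(3.217849175758924), np.float64(3.2178491757589915)])
glass top (array([750.14194814,  18.10276106, 155.77537858]), [np.float64(2.9019767439706765), np.float64(2.901976743970539)])
tab top (array([542.05226138, -95.23978319,  76.37032512]), [np.float64(4.985447386152203), np.float64(4.985447386152136)])
side foot [[558.49034109 311.72151188   8.        ]
 [526.98395126 265.73697302   8.        ]]
side jig [[ 519.72740097  -68.2372365    12.        ]
 [ 500.74818588 -149.3486773    12.        ]
 [ 481.09489401 -256.41273201   12.        ]
 [ 679.25467326 -289.28013332   12.        ]
 [ 628.34611471  -87.78541067   12.        ]]
scene jig [[ 478.05463096 -254.40224328   12.        ]
 [ 514.54059839  -65.77430153   12.        ]
 [ 623.28759239  -82.38433439   12.        ]
 [ 693.94433372 -181.61541601   12.        ]
 [ 606.80685283 -165.39821395   12.        ]]
carton [[751.05711315 241.77304722  80.        ]]
```

Call:
{"fn": "step_arm", "kwargs": {
  "motion": [
    {"slide": [47, 21, 6], "dr": [0, 0, 0.2], "jaw": 85},
    {"slide": [95, 42, 12], "dr": [0, 0, 0.5], "jaw": 85},
    {"slide": [142, 62, 18], "dr": [0, 0, 0.8], "jaw": 85},
    {"slide": [190, 83, 25], "dr": [0, 0, 1.1], "jaw": 85},
    {"slide": [238, 104, 31], "dr": [0, 0, 1.4], "jaw": 85},
    {"slide": [285, 125, 37], "dr": [0, 0, 1.6], "jaw": 85},
    {"slide": [333, 146, 43], "dr": [0, 0, 1.8], "jaw": 85},
    {"slide": [380, 166, 50], "dr": [0, 0, 1.9], "jaw": 85}
  ]
}}

```text
clock: 1.15
position: [509.8, 308.9, 181.0]
ee_rot: [0.956, -0.294, -0.0, 0.0]
contact_force: [-0.1, 1.5, -0.8]
gripper_width: 84.7
grasp_force: 0.0
```

```bash
cat >> h.py <<'E'
def pose(s=None):
    s=s or arm.read_state();M=R.from_quat(s["ee_rot"]).as_matrix();return s["position"],M,np.degrees(np.arctan2(M[1,0],M[0,0]))
def goto(p,yaw):
    s=arm.read_state();q,M,y=pose(s)
    Rt=R.from_euler("z",yaw,degrees=True).as_matrix()@np.diag([1,-1,-1])
    print("slide",np.round(M.T@(np.array(p)-q),1),"dr",np.round(np.degrees(R.from_matrix(M.T@Rt).as_rotvec())/8,2))
def show():
    s=arm.read_state();p,M,y=pose(s);print("t",s["clock"],"p",np.round(p,2),"yaw",round(y,2),"tilt",np.round(M[:2,2],4),"F",np.round(s["contact_force"],1),"T",np.round(s["wrist_torque"],2),"w",round(s["gripper_width"],1),"g",round(s["grasp_force"],1),"j",np.round(s["joints"],2));return s
E
python3 - <<'E'
from h import *
import pickle
show();s=arm.read_state();im=optics.get_image("wrist");pickle.dump(s,open("s1.pkl","wb"))
cv2.imwrite("pics/wr1.png",im);cv2.imwrite("pics/wr1b.png",cv2.convertScaleAbs(cv2.resize(im,(800,600),interpolation=cv2.INTER_CUBIC),alpha=1.3))
E
```

```text
t 1.15 p [509.79 308.86 180.99] yaw -34.24 tilt [-0.0001 -0.0001] F [-0.1  1.5 -0.8] T [ 0.1  -0.04  0.01] w 84.7 g 0.0 j [ 0.82  0.38 -0.14 -0.   -1.06  0.16]
```

View pics/wr1b.png

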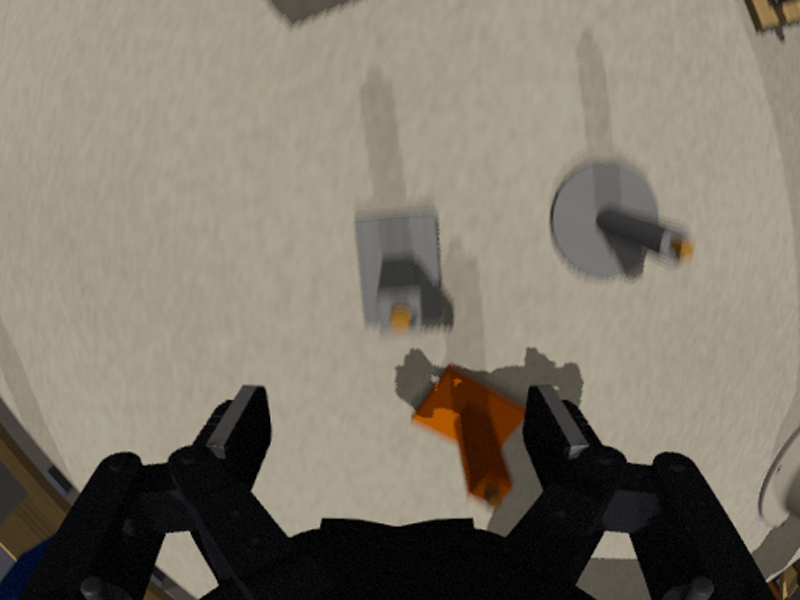

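The wrist picture shows the rectangular foot with its far edge from (357,217) to (438,214), a left side ending near (366,326), and the nipple at (401,317). I'll compute its position.

```bash
python3 - <<'E'
from h import *
import pickle
s=pickle.load(open("s1.pkl","rb"))
im=cv2.imread("pics/wr1.png");
hsv=cv2.cvtColor(im,cv2.COLOR_BGR2HSV)
# nipple: orange blob near (257,203)
m=cv2.inRange(hsv,(8,110,80),(30,255,255));n,l,st,c=cv2.connectedComponentsWithStats(m)
for i in range(1,n):
    if st[i,4]>15: print(st[i],c[i])
# grey foot mask: low saturation bluish vs table
b,g,r=[im[...,k].astype(int) for k in range(3)]
m=((b-r)>=-3).astype(np.uint8)*255;m[:, :200]=0;m[:,320:]=0;m[:120]=0;m[225:]=0
cs,_=cv2.findContours(cv2.morphologyEx(m,cv2.MORPH_OPEN,np.ones((3,3))),cv2.RETR_EXTERNAL,cv2.CHAIN_APPROX_NONE)
k=max(cs,key=cv2.contourArea);print(cv2.contourArea(k),cv2.minAreaRect(k))
ap=cv2.approxPolyDP(k,2.5,True)[:,0];print(ap.tolist())
px=np.array([(357,217),(438,214),(366,326)])*.64
print(plane("wrist",px,8,s)); 
def rr(n,x): o,d=ray(n,x,s);return o,d[0]
nip=(400.5*.64,317*.64)
print("nip plane 106",plane("wrist",nip,106,s),tri(rr("wrist",nip),rr("scene",(353.7,200)),rr("side",(220.4,113.5))))
# edge line fits on table plane
P=plane("wrist",k[:,0],8,s)[:,:2];np.save("k.npy",P)
for y in range(140,200,6): 
    row=np.where(m[y]>0)[0]; print(y,row.min() if len(row) else None,row.max() if len(row) else None)
for x in range(228,284,6):
    col=np.where(m[:,x]>0)[0]; print(x,col.min() if len(col) else None)
E
```

```text
[482   0  16  18 178] [489.48314607   7.91011236]
[501   0  11  14 124] [506.37096774   6.2983871 ]
[435 154   9  11  69] [438.7826087  159.26086957]
[250 196  13  15 145] [255.77241379 203.30344828]
[290 242   6   5  20] [292.25 243.8 ]
[264 260  30  24 393] [281.45292621 270.21882952]
[299 311   9   8  20] [302.3 315.9]
[  0 347  11  12  21] [  4.76190476 352.28571429]
[501 372   3  12  26] [501.73076923 377.80769231]
821.0 ((264.7467041015625, 179.98605346679688), (48.06022644042969, 31.905187606811523), 31.75948143005371)
[[247, 163], [242, 183], [246, 183], [249, 189], [255, 189], [253, 185], [259, 183], [267, 186], [270, 202], [280, 201], [280, 181], [275, 182], [266, 162], [262, 165]]
[[555.99657913 308.81613654   8.        ]
 [526.66518953 261.83945893   8.        ]
 [487.62596835 349.39321408   8.        ]]
nip plane 106 [[508.6787776 305.8916046 106.       ]] (array([508.54761516, 307.66825331, 109.63406448]), [np.float64(2.6427977521387596), np.float64(3.843059570181438), np.float64(1.3641578174342595)])
140 244 275
146 229 275
152 232 278
158 230 275
164 230 279
170 232 279
176 232 279
182 235 280
188 233 280
194 241 281
228 None
234 142
240 141
246 141
252 142
258 140
264 142
270 139
276 139
282 None
```

Call:
{"fn": "step_arm", "kwargs": {
  "motion": [
    {"slide": [0, 3, 20], "dr": [0, 0, -0.34], "jaw": 85},
    {"slide": [0, 3, 60], "dr": [0, 0, -0.34], "jaw": 85},
    {"slide": [0, 3, 100], "dr": [0, 0, -0.34], "jaw": 85},
    {"slide": [0, 3, 128], "dr": [0, 0, -0.34], "jaw": 85},
    {"slide": [0, 3, 128], "dr": [0, 0, -0.34], "jaw": 85},
    {"slide": [0, 3, 128], "dr": [0, 0, -0.34], "jaw": 10},
    {"slide": [0, 3, 128], "dr": [0, 0, -0.34], "jaw": 10},
    {"slide": [0, 3, 128], "dr": [0, 0, -0.34], "jaw": 10}
  ]
}}

```text
clock: 2.2
position: [507.5, 308.2, 54.5]
ee_rot: [0.962, -0.271, 0.001, -0.001]
contact_force: [-0.5, 0.0, 0.6]
gripper_width: 31.3
grasp_force: 0.0
```

Call:
{"fn": "step_arm", "kwargs": {
  "motion": [
    {"slide": [0, 0, 0], "dr": [0, 0, 0], "jaw": 10},
    {"slide": [0, 0, 0], "dr": [0, 0, 0], "jaw": 10},
    {"slide": [0, 0, -5], "dr": [0, 0, 0], "jaw": 10},
    {"slide": [0, 0, -15], "dr": [0, 0, 0], "jaw": 10},
    {"slide": [0, 0, -40], "dr": [0, 0, 0], "jaw": 10},
    {"slide": [0, 0, -80], "dr": [0, 0, 0], "jaw": 10},
    {"slide": [0, 0, -120], "dr": [0, 0, 0], "jaw": 10},
    {"slide": [0, 0, -147], "dr": [0, 0, 0], "jaw": 10}
  ]
}}

```text
clock: 3.2
position: [507.0, 307.6, 202.2]
ee_rot: [0.962, -0.271, 0.0, -0.001]
contact_force: [0.3, 0.6, -4.8]
gripper_width: 21.4
grasp_force: 60.3
```

```bash
python3 - <<'E'
from h import *
show();s=arm.read_state();goto((560,-120,200),-11)
E
```

```text
t 3.2 p [507.   307.58 202.21] yaw -31.5 tilt [0.0007 0.001 ] F [ 0.3  0.6 -4.8] T [-0.01 -0.01  0.04] w 21.4 g 60.3 j [ 0.82  0.35 -0.12 -0.   -1.1   0.2 ]
slide [268.6 336.9   1.8] dr [-0.01 -0.   -2.56]
```

Call:
{"fn": "step_arm", "kwargs": {
  "motion": [
    {"slide": [15, 20, 0], "dr": [0, 0, -0.2], "jaw": 10},
    {"slide": [46, 62, 0], "dr": [0, 0, -0.5], "jaw": 10},
    {"slide": [81, 110, 0], "dr": [0, 0, -0.9], "jaw": 10},
    {"slide": [117, 159, 0], "dr": [0, 0, -1.3], "jaw": 10},
    {"slide": [152, 207, 0], "dr": [0, 0, -1.7], "jaw": 10},
    {"slide": [188, 255, 0], "dr": [0, 0, -2.1], "jaw": 10},
    {"slide": [216, 294, 0], "dr": [0, 0, -2.4], "jaw": 10},
    {"slide": [230, 313, 0], "dr": [0, 0, -2.56], "jaw": 10}
  ]
}}

```text
clock: 4.2
position: [538.6, -81.9, 199.9]
ee_rot: [0.995, -0.097, -0.001, 0.0]
contact_force: [-0.0, 0.7, -4.1]
gripper_width: 21.5
grasp_force: 60.2
```

```bash
python3 - <<'E'
from h import *
import pickle
show();s=arm.read_state();im=optics.get_image("wrist");pickle.dump(s,open("s2.pkl","wb"))
cv2.imwrite("pics/wr2.png",im);cv2.imwrite("pics/wr2b.png",cv2.convertScaleAbs(cv2.resize(im,(800,600),interpolation=cv2.INTER_CUBIC),alpha=1.3))
E
```

```text
t 4.2 p [538.56 -81.86 199.89] yaw -11.14 tilt [-0.0019  0.0001] F [-0.   0.7 -4.1] T [0.04 0.04 0.03] w 21.5 g 60.2 j [ 0.15  0.28 -0.24 -0.   -1.06  1.23]
```

View pics/wr2b.png

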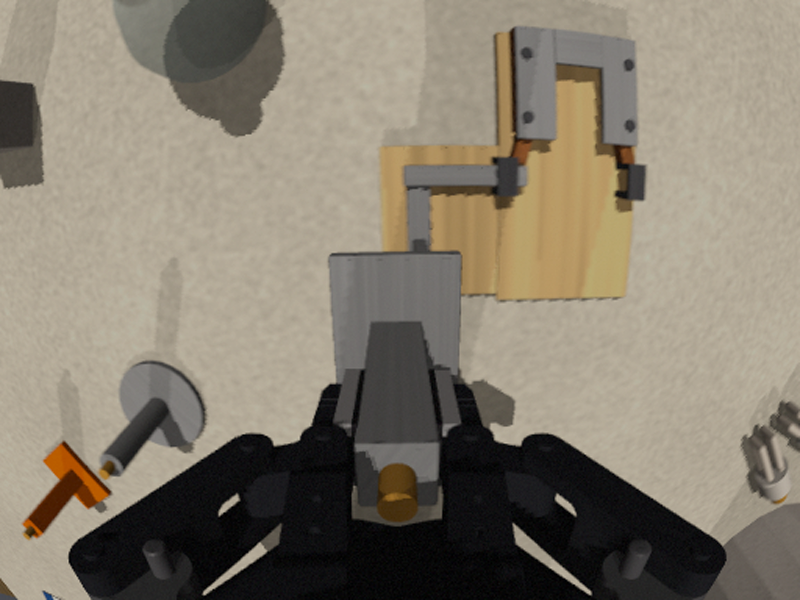

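The view shows the apron's front corners at (498,299) and (626,297), the slot's inner edges from (555,68) to (554,138) and from (601,69) to (605,143), the bar at about (405–500,177), and the held foot with its front edge from (331,254) to (461,252). I'll cast these onto their planes.

```bash
python3 - <<'E'
from h import *
import pickle
s=pickle.load(open("s2.pkl","rb"))
im=cv2.imread("pics/wr2.png").astype(int);b,g,r=im[...,0],im[...,1],im[...,2]
wood=((r-b)>38).astype(np.uint8)
def run(y,x0):  # wood run containing x0
    w=wood[y];a=x0
    while w[a-1]: a-=1
    c=x0
    while w[c+1]: c+=1
    return a-.5,c+.5
L,Rr,c=[],[],[]
for y in range(50,88,3):
    a,e=run(y,370);L.append((a,y));Rr.append((e,y))
PL=plane("wrist",L,33,s)[:,:2];PR=plane("wrist",Rr,33,s)[:,:2]
def fit(P):
    vx,vy,x,y=cv2.fitLine(P.astype(np.float32),cv2.DIST_HUBER,0,.01,.01).ravel();
    if vx<0: vx,vy=-vx,-vy
    return np.array([x,y]),np.degrees(np.arctan2(vy,vx))
print("slot L",fit(PL),"R",fit(PR),"width",np.round(np.linalg.norm(PL-PR,axis=1),1))
F=[];
for x in range(325,398,4):
    y=180
    while wood[y,x] and y<230: y+=1
    F.append((x,y-.5))
print("front",[f[1] for f in F]);PF=plane("wrist",F,12,s)[:,:2]
p,a=fit(PF);print("front",p,a,"corner span",np.linalg.norm(PF[0]-PF[-1]))
E_=[]
for y in range(135,188,4):
    x=370
    while wood[y,x]: x+=1
    E_.append((x-.5,y))
print("right edge",fit(plane("wrist",E_,12,s)[:,:2]))
Q=lambda px,z:plane("wrist",np.array(px)*.64,z,s)
print("corners12",Q([(498,299),(626,297),(382,147)],12))
print("slotend",Q([(578,68)],33),"lip outer far",Q([(515,28),(635,40)],33), "lipmouth",Q([(515,138),(553,140),(605,144),(636,146)],33))
print("held foot front",plane("wrist",np.array([(331,254),(461,252)])*.64,s["position"][2]-54+8,s))
E
```

```text
slot L (array([ 630.4723 , -210.36267], dtype=float32), np.float32(-10.426884)) R (array([ 629.08795, -241.68352], dtype=float32), np.float32(-8.43302)) width [ 4.8 32.1 30.8 30.8 30.8 30.8 30.8 32.  32.  30.8 32.  30.8 32.1]
front [191.5, 191.5, 191.5, 191.5, 190.5, 190.5, 190.5, 190.5, 190.5, 190.5, 190.5, 190.5, 190.5, 190.5, 189.5, 189.5, 189.5, 189.5, 189.5]
front [ 488.6273  -210.07948] 80.80504 corner span 96.24069400747307
right edge (array([ 520.97797, -266.65717], dtype=float32), np.float32(-9.332559))
corners12 [[ 498.2955059  -153.3894325    12.        ]
 [ 479.23440864 -261.22162694   12.        ]
 [ 624.41245439  -89.20101734   12.        ]]
slotend [[ 658.84623551 -232.87356348   33.        ]] lip outer far [[ 691.02708701 -193.18982859   33.        ]
 [ 677.96273933 -283.69234901   33.        ]] lipmouth [[ 615.0811454  -178.28590902   33.        ]
 [ 610.3638149  -204.95429368   33.        ]
 [ 603.43157772 -244.02732169   33.        ]
 [ 599.73595242 -269.38756328   33.        ]]
held foot front [[ 581.42825945  -63.24112134  153.88965033]
 [ 571.86891275 -116.66108512  153.88965033]]
```

Call:
{"fn": "step_arm", "kwargs": {
  "motion": [
    {"slide": [6, 30, 0], "dr": [0, 0, -0.13], "jaw": 10},
    {"slide": [14, 75, 0], "dr": [0, 0, -0.13], "jaw": 10},
    {"slide": [21, 115, 5], "dr": [0, 0, -0.13], "jaw": 10},
    {"slide": [23, 128, 30], "dr": [0, 0, -0.13], "jaw": 10},
    {"slide": [23, 128, 65], "dr": [0, 0, -0.13], "jaw": 10},
    {"slide": [23, 128, 95], "dr": [0, 0, -0.13], "jaw": 10},
    {"slide": [23, 128, 112], "dr": [0, 0, -0.13], "jaw": 10},
    {"slide": [23, 128, 115], "dr": [0, 0, -0.13], "jaw": 10}
  ]
}}

```text
clock: 5.25
position: [536.3, -209.1, 83.7]
ee_rot: [0.996, -0.087, -0.002, -0.0]
contact_force: [-0.5, -0.2, -4.2]
gripper_width: 20.8
grasp_force: 60.3
```

```bash
python3 - <<'E'
from h import *
import pickle
show();s=arm.read_state();im=optics.get_image("wrist");pickle.dump(s,open("s3.pkl","wb"))
cv2.imwrite("pics/wr3.png",im);cv2.imwrite("pics/wr3b.png",cv2.convertScaleAbs(cv2.resize(im,(800,600),interpolation=cv2.INTER_CUBIC),alpha=1.3))
E
```

```text
t 5.25 p [ 536.34 -209.07   83.69] yaw -9.99 tilt [-0.0044  0.0008] F [-0.5 -0.2 -4.2] T [-0.03 -0.04  0.01] w 20.8 g 60.3 j [-0.09  0.45 -0.3  -0.   -0.82  1.49]
```

View pics/wr3b.png

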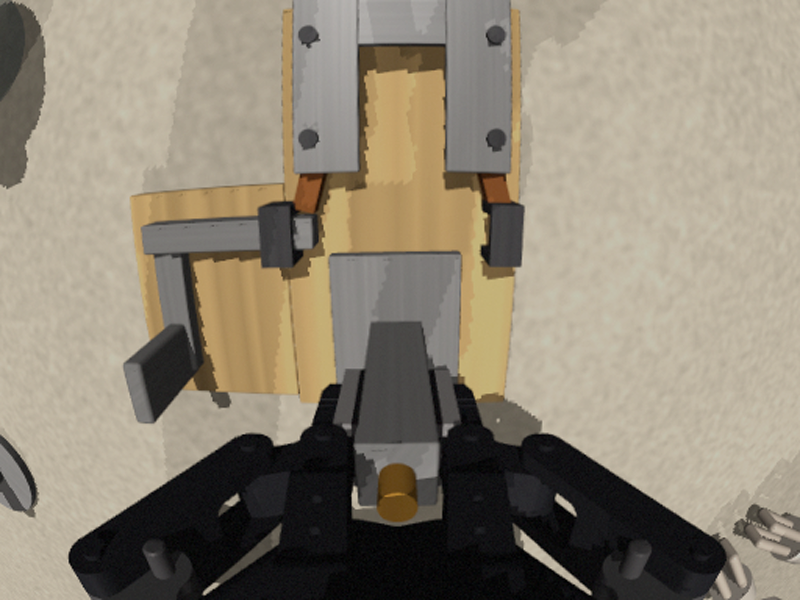

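The slot edges are at x≈358 and x≈446 (rows 45–172), nearly parallel to the held foot's axis. The foot's front edge runs from (330,254) to (461,252), and the tab top is at about (155,345). I'll now work out the lateral offset, the heights and the tab position.

```bash
python3 - <<'E'
from h import *
import pickle
s=pickle.load(open("s3.pkl","rb"));s2=pickle.load(open("s2.pkl","rb"));p,M,y=pose(s)
def loc(px,z): 
    P=plane("wrist",np.array(px)*.64,z,s); return np.round((P-p)@M[:,:2],1)
print("slot L",loc([(358,60),(358,168)],33).tolist(),"R",loc([(445.5,60),(446.5,168)],33).tolist())
print("bolts L",loc([(308,35),(308,138)],33).tolist(),"R",loc([(495.5,35),(496,138)],33).tolist())
print("lip mouth",loc([(295,171),(358,172),(447,172),(511,172)],33).tolist(),"slot end",loc([(402,45)],33).tolist())
print("apron front corners",loc([(299,401),(505,401)],12).tolist())
print("foot",loc([(330,254),(461,252)],p[2]-53.5+8).tolist())
def rr(px,st): o,d=ray("wrist",np.array(px)*.64,st);return o,d[0]
for n,a,b in [("boltLnear",(308,138),(527,118)),("boltRnear",(496,138),(630,126)),("boltRfar",(495.5,35),(629,65)),("boltLfar",(308,35),(526,53))]:
    x,e=tri(rr(a,s),rr(b,s2));print(n,np.round(x,1),np.round(e,1))
x,e=tri(rr((299,401),s),rr((498,299),s2));print("apron corner L",np.round(x,1),np.round(e,1))
print("tab top world", plane("wrist",np.array([(125,368),(180,326),(187,332),(135,378)])*.64,72,s)[:,:2].round(1).tolist())
E
```

```text
slot L [[119.7, -15.0], [74.0, -15.1]] R [[119.9, 20.6], [74.2, 21.3]]
bolts L [[131.8, -35.9], [87.2, -35.8]] R [[132.3, 41.6], [87.5, 41.9]]
lip mouth [[73.5, -41.6], [72.3, -15.1], [72.5, 21.6], [73.4, 48.7]] slot end [[126.0, 2.9]]
apron front corners [[-46.9, -51.6], [-46.9, 59.6]]
foot [[38.7, -26.9], [39.6, 27.6]]
boltLnear [ 627.8 -188.9   33.4] [0.3 0.3]
boltRnear [ 614.8 -264.8   36.3] [0.2 0.2]
boltRfar [ 658.4 -272.    36.8] [0.2 0.2]
boltLfar [ 672.1 -196.7   33.8] [0.2 0.2]
apron corner L [ 501.1 -152.1   17.7] [0.8 0.8]
tab top world [[555.2, -97.2], [569.0, -131.1], [566.2, -133.3], [550.1, -100.5]]
```

Call:
{"fn": "step_arm", "kwargs": {
  "motion": [
    {"slide": [2, 3, 0], "dr": [0, 0, 0.06], "jaw": 10},
    {"slide": [2, 3, 4], "dr": [0, 0, 0.06], "jaw": 10},
    {"slide": [2, 3, 9], "dr": [0, 0, 0.06], "jaw": 10},
    {"slide": [2, 3, 13], "dr": [0, 0, 0.06], "jaw": 10},
    {"slide": [2, 3, 15], "dr": [0, 0, 0.06], "jaw": 10},
    {"slide": [2, 3, 16], "dr": [0, 0, 0.06], "jaw": 10},
    {"slide": [2, 3, 17], "dr": [0, 0, 0.06], "jaw": 10},
    {"slide": [2, 3, 17], "dr": [0, 0, 0.06], "jaw": 10}
  ]
}}

```text
clock: 6.3
position: [539.3, -212.7, 68.3]
ee_rot: [0.996, -0.091, -0.0, -0.0]
contact_force: [0.1, -0.2, -4.4]
gripper_width: 21.3
grasp_force: 60.5
```

```bash
python3 -c "
from h import *
show()"
```

```text
t 6.3 p [ 539.29 -212.68   68.3 ] yaw -10.45 tilt [-0.  0.] F [ 0.1 -0.2 -4.4] T [ 0.02  0.05 -0.06] w 21.3 g 60.5 j [-0.1   0.47 -0.31 -0.   -0.79  1.48]
```

Not touching yet, so I'll lower in small steps until it does.

Call:
{"fn": "step_arm", "kwargs": {
  "motion": [
    {"slide": [0, 0, 0.5], "dr": [0, 0, 0], "jaw": 10},
    {"slide": [0, 0, 1], "dr": [0, 0, 0], "jaw": 10},
    {"slide": [0, 0, 1.5], "dr": [0, 0, 0], "jaw": 10},
    {"slide": [0, 0, 2], "dr": [0, 0, 0], "jaw": 10},
    {"slide": [0, 0, 2.5], "dr": [0, 0, 0], "jaw": 10},
    {"slide": [0, 0, 2.5], "dr": [0, 0, 0], "jaw": 10},
    {"slide": [0, 0, 2.5], "dr": [0, 0, 0], "jaw": 10},
    {"slide": [0, 0, 2.5], "dr": [0, 0, 0], "jaw": 10}
  ]
}}

```text
clock: 7.3
position: [539.3, -212.7, 66.4]
ee_rot: [0.996, -0.091, 0.0, 0.0]
contact_force: [-3.0, 2.4, 3.1]
gripper_width: 21.5
grasp_force: 61.3
```

Call:
{"fn": "step_arm", "kwargs": {
  "motion": [
    {"slide": [6, 0, -0.3], "dr": [0, 0, 0], "jaw": 10},
    {"slide": [14, 0, -0.3], "dr": [0, 0, 0], "jaw": 10},
    {"slide": [22, -0.1, -0.3], "dr": [0, 0, 0], "jaw": 10},
    {"slide": [30, -0.2, -0.3], "dr": [0, 0, 0], "jaw": 10},
    {"slide": [38, -0.3, -0.3], "dr": [0, 0, 0], "jaw": 10},
    {"slide": [46, -0.3, -0.3], "dr": [0, 0, 0], "jaw": 10},
    {"slide": [54, -0.4, -0.3], "dr": [0, 0, 0], "jaw": 10},
    {"slide": [60, -0.4, -0.3], "dr": [0, 0, 0], "jaw": 10}
  ]
}}

```text
clock: 8.3
position: [598.4, -223.4, 66.4]
ee_rot: [0.996, -0.091, -0.001, 0.0]
contact_force: [-4.0, 1.9, 4.6]
gripper_width: 21.7
grasp_force: 61.1
```

```bash
python3 - <<'E'
from h import *
import pickle
show();s=arm.read_state();im=optics.get_image("wrist");pickle.dump(s,open("s4.pkl","wb"))
cv2.imwrite("pics/wr4.png",im);cv2.imwrite("pics/wr4b.png",cv2.convertScaleAbs(cv2.resize(im,(800,600),interpolation=cv2.INTER_CUBIC),alpha=1.3))
E
```

```text
t 8.3 p [ 598.38 -223.42   66.43] yaw -10.45 tilt [-0.0012 -0.0002] F [-4.   1.9  4.6] T [ 0.36  1.25 -0.1 ] w 21.7 g 61.1 j [-0.1   0.56 -0.15  0.   -0.86  1.49]
```

View pics/wr4b.png

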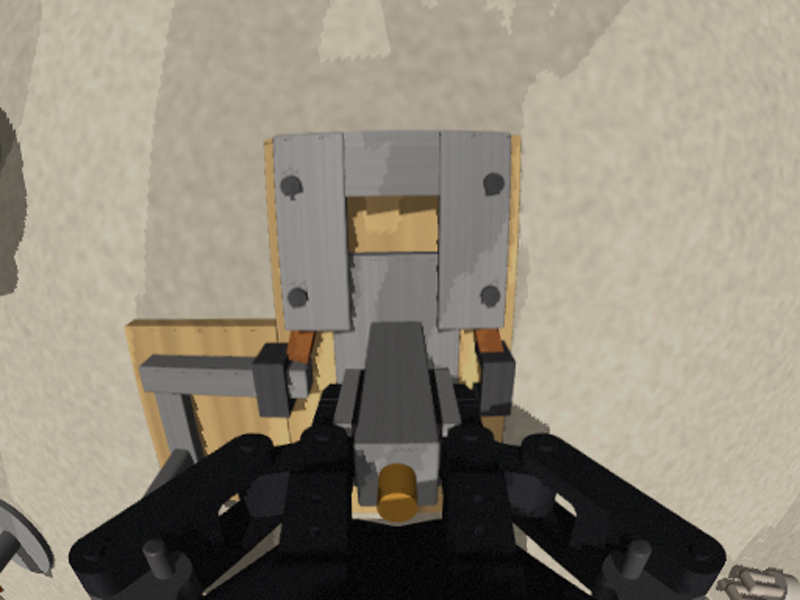

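The foot is under the lips: its leading edge is at row 252, with the slot at 346–438 and the slot end at row 195. It is well centred, about 1 mm and 0.5° off, so I'll correct that and push on to the stop.

Call:
{"fn": "step_arm", "kwargs": {
  "motion": [
    {"slide": [4, -0.4, -0.3], "dr": [0, 0, -0.03], "jaw": 10},
    {"slide": [9, -0.8, -0.3], "dr": [0, 0, -0.06], "jaw": 10},
    {"slide": [14, -0.9, -0.3], "dr": [0, 0, -0.06], "jaw": 10},
    {"slide": [19, -1, -0.3], "dr": [0, 0, -0.06], "jaw": 10},
    {"slide": [24, -1, -0.3], "dr": [0, 0, -0.06], "jaw": 10},
    {"slide": [28, -1, -0.3], "dr": [0, 0, -0.06], "jaw": 10},
    {"slide": [31, -1, -0.3], "dr": [0, 0, -0.06], "jaw": 10},
    {"slide": [32, -1, -0.3], "dr": [0, 0, -0.06], "jaw": 10}
  ]
}}

```text
clock: 9.35
position: [630.3, -227.8, 66.4]
ee_rot: [0.996, -0.087, 0.0, -0.0]
contact_force: [-4.8, 2.8, 4.9]
gripper_width: 21.2
grasp_force: 61.4
```

Call:
{"fn": "step_arm", "kwargs": {
  "motion": [
    {"slide": [0.5, 0, 0], "dr": [0, 0, 0], "jaw": 10},
    {"slide": [1, 0, 0], "dr": [0, 0, 0], "jaw": 10},
    {"slide": [1.5, 0, 0], "dr": [0, 0, 0], "jaw": 10},
    {"slide": [2, 0, 0], "dr": [0, 0, 0], "jaw": 10},
    {"slide": [2.5, 0, 0], "dr": [0, 0, 0], "jaw": 10},
    {"slide": [3, 0, 0], "dr": [0, 0, 0], "jaw": 10},
    {"slide": [3, 0, 0], "dr": [0, 0, 0], "jaw": 10},
    {"slide": [3, 0, 0], "dr": [0, 0, 0], "jaw": 10}
  ]
}}

```text
clock: 10.35
position: [632.9, -228.5, 66.4]
ee_rot: [0.996, -0.087, -0.0, -0.0]
contact_force: [-5.1, 1.8, 4.2]
gripper_width: 21.3
grasp_force: 61.3
```

```bash
python3 -c "
from h import *
show()"
```

```text
t 10.35 p [ 632.91 -228.48   66.42] yaw -9.97 tilt [-0.0002  0.0001] F [-5.1  1.8  4.2] T [ 0.55  1.39 -0.02] w 21.3 g 61.3 j [-0.11  0.61 -0.06 -0.   -0.91  1.5 ]
```

Force is still only friction, about 5 N. I'll keep pushing in small steps.

Call:
{"fn": "step_arm", "kwargs": {
  "motion": [
    {"slide": [0.5, 0, 0], "dr": [0, 0, 0], "jaw": 10},
    {"slide": [1, 0, 0], "dr": [0, 0, 0], "jaw": 10},
    {"slide": [1.5, 0, 0], "dr": [0, 0, 0], "jaw": 10},
    {"slide": [2, 0, 0], "dr": [0, 0, 0], "jaw": 10},
    {"slide": [2.3, 0, 0], "dr": [0, 0, 0], "jaw": 10},
    {"slide": [2.5, 0, 0], "dr": [0, 0, 0], "jaw": 10},
    {"slide": [2.5, 0, 0], "dr": [0, 0, 0], "jaw": 10},
    {"slide": [2.5, 0, 0], "dr": [0, 0, 0], "jaw": 10}
  ]
}}

```text
clock: 11.35
position: [633.4, -228.6, 66.6]
ee_rot: [0.996, -0.087, -0.002, -0.0]
contact_force: [-8.3, 4.2, 8.8]
gripper_width: 21.5
grasp_force: 61.5
```

Call:
{"fn": "step_arm", "kwargs": {
  "motion": [
    {"slide": [0.5, 0, 0], "dr": [0, 0, 0], "jaw": 10},
    {"slide": [1, 0, 0], "dr": [0, 0, 0], "jaw": 10},
    {"slide": [1.5, 0, 0], "dr": [0, 0, 0], "jaw": 10},
    {"slide": [2, 0, 0], "dr": [0, 0, 0], "jaw": 10},
    {"slide": [2, 0, 0], "dr": [0, 0, 0], "jaw": 10},
    {"slide": [2, 0, 0], "dr": [0, 0, 0], "jaw": 10},
    {"slide": [2, 0, 0], "dr": [0, 0, 0], "jaw": 10},
    {"slide": [2, 0, 0], "dr": [0, 0, 0], "jaw": 10}
  ]
}}

```text
clock: 12.35
position: [634.0, -228.5, 66.7]
ee_rot: [0.996, -0.087, -0.004, -0.001]
contact_force: [-12.0, 5.4, 11.0]
gripper_width: 21.4
grasp_force: 61.0
```

```bash
python3 - <<'E'
from h import *
import pickle
show();s=arm.read_state();im=optics.get_image("wrist");pickle.dump(s,open("s5.pkl","wb"))
cv2.imwrite("pics/wr5.png",im);cv2.imwrite("pics/wr5b.png",cv2.convertScaleAbs(cv2.resize(im,(800,600),interpolation=cv2.INTER_CUBIC),alpha=1.3))
E
```

```text
t 12.35 p [ 634.01 -228.54   66.74] yaw -10.01 tilt [-0.0078  0.0017] F [-12.    5.4  11. ] T [ 1.48  3.42 -0.08] w 21.4 g 61.0 j [-0.11  0.61 -0.05 -0.   -0.92  1.5 ]
```

View pics/wr5b.png

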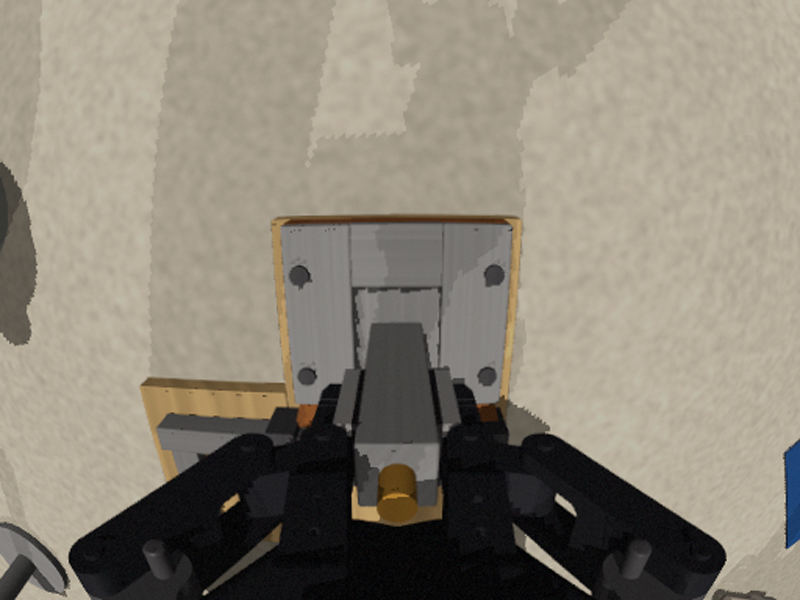

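The foot's leading edge has gone under the end lip, and the arm meets the stop with about 12 N. The TCP is at (634,-228.5) and the computed pocket at (632,-229), so the stem is home. I'll ease the push slightly, open, and rise.

Call:
{"fn": "step_arm", "kwargs": {
  "motion": [
    {"slide": [-1, 0, 0], "dr": [0, 0, 0], "jaw": 10},
    {"slide": [-2, 0, 0], "dr": [0, 0, 0], "jaw": 10},
    {"slide": [-2, 0, 0], "dr": [0, 0, 0], "jaw": 40},
    {"slide": [-2, 0, 0], "dr": [0, 0, 0], "jaw": 85},
    {"slide": [-2, 0, 0], "dr": [0, 0, 0], "jaw": 85},
    {"slide": [-2, 0, 0], "dr": [0, 0, 0], "jaw": 85},
    {"slide": [-2, 0, 0], "dr": [0, 0, 0], "jaw": 85},
    {"slide": [-2, 0, 0], "dr": [0, 0, 0], "jaw": 85}
  ]
}}

```text
clock: 13.4
position: [635.5, -229.0, 66.4]
ee_rot: [0.996, -0.087, 0.0, 0.0]
contact_force: [0.8, 0.1, -0.0]
gripper_width: 85.2
grasp_force: 0.0
```

Call:
{"fn": "step_arm", "kwargs": {
  "motion": [
    {"slide": [-1, 0, -5], "dr": [0, 0, 0], "jaw": 85},
    {"slide": [-1, 0, -20], "dr": [0, 0, 0], "jaw": 85},
    {"slide": [-1, 0, -45], "dr": [0, 0, 0], "jaw": 85},
    {"slide": [-1, 0, -75], "dr": [0, 0, 0], "jaw": 85},
    {"slide": [-1, 0, -100], "dr": [0, 0, 0], "jaw": 85},
    {"slide": [-1, 0, -110], "dr": [0, 0, 0], "jaw": 85},
    {"slide": [-1, 0, -110], "dr": [0, 0, 0], "jaw": 85},
    {"slide": [-1, 0, -110], "dr": [0, 0, 0], "jaw": 85}
  ]
}}

```text
clock: 14.4
position: [633.7, -228.6, 175.2]
ee_rot: [0.996, -0.087, -0.001, -0.0]
contact_force: [0.4, -0.5, -0.3]
gripper_width: 84.9
grasp_force: 0.0
```

```bash
python3 - <<'E'
from h import *
import pickle
show();goto((543,-97,176),-10);s=arm.read_state();im=optics.get_image("wrist");pickle.dump(s,open("s6.pkl","wb"));cv2.imwrite("pics/wr6.png",im)
hsv=cv2.cvtColor(im,cv2.COLOR_BGR2HSV);m=cv2.inRange(hsv,(8,110,60),(24,255,255));m[:150]=0
n,l,st,c=cv2.connectedComponentsWithStats(m)
p,M,_=pose(s)
for i in range(1,n):
    if st[i,4]>40:
        P=plane("wrist",c[i],118,s)[0];print(st[i],c[i].round(1),P.round(1))
E
```

```text
t 14.4 p [ 633.74 -228.58  175.17] yaw -9.98 tilt [-0.0022  0.0007] F [ 0.4 -0.5 -0.3] T [-0.02 -0.01  0.04] w 84.9 g 0.0 j [-0.11  0.51  0.06 -0.   -1.13  1.5 ]
slide [-112.2 -113.9   -0.5] dr [-0.    0.02  0.  ]
[ 135  150   92  108 1800] [176.5 210.3] [ 644.  -173.3  118. ]
[ 164  150  142  139 7286] [239.3 253.2] [ 601.5 -212.6  118. ]
[  0 325  22  30 207] [  8.4 336.3] [503.7 131.7 118. ]
```

Call:
{"fn": "step_arm", "kwargs": {
  "motion": [
    {"slide": [-15, -15, 0], "dr": [0, 0, 0], "jaw": 85},
    {"slide": [-45, -46, 0], "dr": [0, 0, 0], "jaw": 85},
    {"slide": [-82, -83, 0], "dr": [0, 0, 0], "jaw": 85},
    {"slide": [-108, -110, 0], "dr": [0, 0, 0], "jaw": 85},
    {"slide": [-112, -114, 10], "dr": [0, 0, 0], "jaw": 85},
    {"slide": [-112, -114, 40], "dr": [0, 0, 0], "jaw": 85},
    {"slide": [-112, -114, 60], "dr": [0, 0, 0], "jaw": 85},
    {"slide": [-112, -114, 65], "dr": [0, 0, 0], "jaw": 85}
  ]
}}

```text
clock: 15.45
position: [542.9, -97.7, 109.1]
ee_rot: [0.996, -0.087, -0.002, 0.0]
contact_force: [-0.2, -0.1, -0.2]
gripper_width: 85.2
grasp_force: 0.0
```

```bash
python3 - <<'E'
from h import *
import pickle
show();s=arm.read_state();im=optics.get_image("wrist");pickle.dump(s,open("s7.pkl","wb"))
cv2.imwrite("pics/wr7.png",im);cv2.imwrite("pics/wr7b.png",cv2.convertScaleAbs(cv2.resize(im,(800,600),interpolation=cv2.INTER_CUBIC),alpha=1.3))
b,g,r=[im[...,k].astype(int) for k in range(3)]
K=optics.camera_info("wrist");p,M,_=pose(s);T=np.array(K["T_tool_cam"]);KM=np.array(K["camera_matrix"])
def proj(X):
    q=np.linalg.inv(T)@np.r_[M.T@(np.array(X)-p),1];v=np.array([q[0],-q[1],-q[2]]);th=np.arctan2(np.hypot(v[0],v[1]),v[2]);a=np.arctan2(v[1],v[0]);return KM[0,0]*th*np.cos(a)+KM[0,2],KM[0,0]*th*np.sin(a)+KM[1,2]
print("expected tab px",proj((543,-97,72)),proj((543,-97,30)))
m=(((r-b)<12)&(r>45)).astype(np.uint8)
for y in range(200,330,10): print(y,"".join("#" if m[y,x] else "." for x in range(200,310,3)))
E
```

```text
t 15.45 p [542.93 -97.65 109.07] yaw -10.01 tilt [-0.0045 -0.0004] F [-0.2 -0.1 -0.2] T [ 0.05 -0.01 -0.  ] w 85.2 g 0.0 j [ 0.12  0.38 -0.33 -0.   -0.86  1.28]
expected tab px (np.float64(251.41180158200777), np.float64(222.52998749396008)) (np.float64(251.74379023236204), np.float64(201.25910731064852))
200 ...............#####.................
210 ...............######................
220 ................#####................
230 ................#######..............
240 ......###.......#####................
250 ....######...........................
260 ....####.#.########.................#
270 ...####.##.###.###############..#....
280 ...#########################.........
290 ....####......####.#########......#..
300 .................###.######..........
310 .................#########...........
320 ..................#######......#.....
```

The tab appears centred at about column 255 and row 222, against a prediction of (251,222). I'll descend and close on it.

Call:
{"fn": "step_arm", "kwargs": {
  "motion": [
    {"slide": [0, 0, 20], "dr": [0, 0, 0], "jaw": 85},
    {"slide": [0, 0, 45], "dr": [0, 0, 0], "jaw": 85},
    {"slide": [0, 0, 62], "dr": [0, 0, 0], "jaw": 85},
    {"slide": [0, 0, 66], "dr": [0, 0, 0], "jaw": 85},
    {"slide": [0, 0, 66], "dr": [0, 0, 0], "jaw": 50},
    {"slide": [0, 0, 66], "dr": [0, 0, 0], "jaw": 5},
    {"slide": [0, 0, 66], "dr": [0, 0, 0], "jaw": 5},
    {"slide": [0, 0, 66], "dr": [0, 0, 0], "jaw": 5}
  ]
}}

```text
clock: 16.5
position: [544.1, -97.1, 45.9]
ee_rot: [0.996, -0.087, 0.0, -0.0]
contact_force: [-0.2, -0.6, 1.6]
gripper_width: 11.7
grasp_force: 0.0
```

Call:
{"fn": "step_arm", "kwargs": {
  "motion": [
    {"slide": [0, 0, 0], "dr": [0, 0, 0], "jaw": 5},
    {"slide": [0, 0, 0], "dr": [0, 0, 0], "jaw": 5},
    {"slide": [0, 0, 0], "dr": [0, 0, 0], "jaw": 5},
    {"slide": [0, 2, 0], "dr": [0, 0, 0], "jaw": 5},
    {"slide": [0, 5, 0], "dr": [0, 0, 0], "jaw": 5},
    {"slide": [0, 9, 0], "dr": [0, 0, 0], "jaw": 5},
    {"slide": [0, 13, 0], "dr": [0, 0, 0], "jaw": 5},
    {"slide": [0, 16, 0], "dr": [0, 0, 0], "jaw": 5}
  ]
}}

```text
clock: 17.5
position: [541.4, -112.5, 46.0]
ee_rot: [0.996, -0.087, 0.0, -0.0]
contact_force: [-0.6, 2.5, 5.2]
gripper_width: 9.3
grasp_force: 60.3
```

```bash
python3 -c "
from h import *
show()"
```

```text
t 17.5 p [ 541.42 -112.54   45.96] yaw -9.94 tilt [0.0008 0.0003] F [-0.6  2.5  5.2] T [0.69 0.44 0.12] w 9.3 g 60.3 j [ 0.09  0.47 -0.4  -0.   -0.71  1.31]
```

Call:
{"fn": "step_arm", "kwargs": {
  "motion": [
    {"slide": [0, 7, -1], "dr": [0, 0, 0], "jaw": 5},
    {"slide": [0, 14, -2], "dr": [0, 0, 0], "jaw": 5},
    {"slide": [0, 21, -2], "dr": [0, 0, 0], "jaw": 5},
    {"slide": [0, 28, -2], "dr": [0, 0, 0], "jaw": 5},
    {"slide": [0, 35, -2], "dr": [0, 0, 0], "jaw": 5},
    {"slide": [0, 42, -2], "dr": [0, 0, 0], "jaw": 5},
    {"slide": [0, 49, -2], "dr": [0, 0, 0], "jaw": 5},
    {"slide": [0, 55, -2], "dr": [0, 0, 0], "jaw": 5}
  ]
}}

```text
clock: 18.5
position: [531.9, -167.4, 46.1]
ee_rot: [0.996, -0.087, 0.0, -0.0]
contact_force: [4.4, 1.2, -12.2]
gripper_width: 9.0
grasp_force: 58.2
```

Call:
{"fn": "step_arm", "kwargs": {
  "motion": [
    {"slide": [0, 1, 0], "dr": [0, 0, 0], "jaw": 5},
    {"slide": [0, 2, 0], "dr": [0, 0, 0], "jaw": 5},
    {"slide": [0, 3, 0], "dr": [0, 0, 0], "jaw": 5},
    {"slide": [0, 4, 0], "dr": [0, 0, 0], "jaw": 5},
    {"slide": [0, 5, 0], "dr": [0, 0, 0], "jaw": 5},
    {"slide": [0, 6, 0], "dr": [0, 0, 0], "jaw": 5},
    {"slide": [0, 7, 0], "dr": [0, 0, 0], "jaw": 5},
    {"slide": [0, 7, 0], "dr": [0, 0, 0], "jaw": 5}
  ]
}}

```text
clock: 19.5
position: [530.7, -174.2, 46.1]
ee_rot: [0.996, -0.087, 0.0, -0.0]
contact_force: [5.5, 0.3, -11.7]
gripper_width: 8.8
grasp_force: 58.3
```

```bash
python3 -c "
from h import *
s=show();d=s['position'][:2]-np.array([577.7,-219.6]);print(d@[.985,-.174],d@[.174,.985])"
```

```text
t 19.5 p [ 530.73 -174.23   46.13] yaw -10.0 tilt [0.0005 0.0003] F [  5.5   0.3 -11.7] T [ 0.12 -1.55  0.16] w 8.8 g 58.3 j [-0.03  0.48 -0.38 -0.   -0.71  1.42]
-54.164524766283805 36.516293799173795
```

Call:
{"fn": "step_arm", "kwargs": {
  "motion": [
    {"slide": [0, 0.5, 1], "dr": [0, 0, 0], "jaw": 5},
    {"slide": [0, 1, 1.3], "dr": [0, 0, 0], "jaw": 5},
    {"slide": [0, 1.5, 1.3], "dr": [0, 0, 0], "jaw": 5},
    {"slide": [0, 2, 1.3], "dr": [0, 0, 0], "jaw": 5},
    {"slide": [0, 2.5, 1.3], "dr": [0, 0, 0], "jaw": 5},
    {"slide": [0, 3, 1.3], "dr": [0, 0, 0], "jaw": 5},
    {"slide": [0, 3, 1.3], "dr": [0, 0, 0], "jaw": 5},
    {"slide": [0, 3, 1.3], "dr": [0, 0, 0], "jaw": 5}
  ]
}}

```text
clock: 20.5
position: [530.6, -175.2, 46.1]
ee_rot: [0.996, -0.087, 0.001, -0.001]
contact_force: [4.6, 9.3, -6.1]
gripper_width: 8.7
grasp_force: 59.2
```

Call:
{"fn": "step_arm", "kwargs": {
  "motion": [
    {"slide": [0, 0.5, 0], "dr": [0, 0, 0], "jaw": 5},
    {"slide": [0, 1, 0], "dr": [0, 0, 0], "jaw": 5},
    {"slide": [0, 1.5, 0], "dr": [0, 0, 0], "jaw": 5},
    {"slide": [0, 2, 0], "dr": [0, 0, 0], "jaw": 5},
    {"slide": [0, 2, 0], "dr": [0, 0, 0], "jaw": 5},
    {"slide": [0, 2, 0], "dr": [0, 0, 0], "jaw": 5},
    {"slide": [0, 2, 0], "dr": [0, 0, 0], "jaw": 5},
    {"slide": [0, 2, 0], "dr": [0, 0, 0], "jaw": 5}
  ]
}}

```text
clock: 21.5
position: [530.5, -175.4, 46.1]
ee_rot: [0.996, -0.087, 0.001, -0.002]
contact_force: [4.7, 17.6, -4.9]
gripper_width: 8.8
grasp_force: 59.6
```

```bash
python3 -c "
from h import *
s=show();d=s['position'][:2]-np.array([577.7,-219.6]);print(d@[.985,-.174],d@[.174,.985])"
```

```text
t 21.5 p [ 530.54 -175.36   46.11] yaw -9.95 tilt [0.0023 0.0036] F [ 4.7 17.6 -4.9] T [ 4.87 -1.36  0.1 ] w 8.8 g 59.6 j [-0.03  0.48 -0.38 -0.01 -0.71  1.43]
-54.14679772817402 35.369624019262496
```

The gate is at its stop: tab at jig y 35.4 and force up to 17.6 N with no motion. I'll ease off, open, and lift away.

Call:
{"fn": "step_arm", "kwargs": {
  "motion": [
    {"slide": [0, -1.5, 0.4], "dr": [0, 0, 0], "jaw": 5},
    {"slide": [0, -3, 0.6], "dr": [0, 0, 0], "jaw": 5},
    {"slide": [0, -3, 0.6], "dr": [0, 0, 0], "jaw": 20},
    {"slide": [0, -3, 0.6], "dr": [0, 0, 0], "jaw": 50},
    {"slide": [0, -3, 0.6], "dr": [0, 0, 0], "jaw": 60},
    {"slide": [0, -3, 0.6], "dr": [0, 0, 0], "jaw": 60},
    {"slide": [0, -3, 0.6], "dr": [0, 0, 0], "jaw": 60},
    {"slide": [0, -3, 0.6], "dr": [0, 0, 0], "jaw": 60}
  ]
}}

```text
clock: 22.5
position: [529.9, -175.9, 45.5]
ee_rot: [0.996, -0.087, -0.0, 0.0]
contact_force: [-0.1, 0.4, 0.5]
gripper_width: 59.8
grasp_force: 0.0
```

Call:
{"fn": "step_arm", "kwargs": {
  "motion": [
    {"slide": [0, 0, -5], "dr": [0, 0, 0], "jaw": 60},
    {"slide": [0, 0, -20], "dr": [0, 0, 0], "jaw": 60},
    {"slide": [0, 0, -45], "dr": [0, 0, 0], "jaw": 60},
    {"slide": [0, 0, -80], "dr": [0, 0, 0], "jaw": 60},
    {"slide": [0, 0, -120], "dr": [0, 0, 0], "jaw": 60},
    {"slide": [0, 0, -150], "dr": [0, 0, 0], "jaw": 60},
    {"slide": [0, 0, -160], "dr": [0, 0, 0], "jaw": 60},
    {"slide": [0, 0, -160], "dr": [0, 0, 0], "jaw": 60}
  ]
}}

```text
clock: 23.5
position: [529.9, -175.8, 206.0]
ee_rot: [0.996, -0.087, 0.001, -0.0]
contact_force: [0.0, -0.1, -1.5]
gripper_width: 59.7
grasp_force: 0.0
```

```bash
python3 - <<'E'
from h import *
show();im=[optics.get_image(n) for n in("wrist","side","scene")]
for n,i in zip("abc",im): cv2.imwrite(f"pics/f{n}.png",i)
out=np.zeros((600,800,3),np.uint8)
out[:300,:400]=cv2.resize(im[0],(400,300),interpolation=cv2.INTER_AREA)
out[:300,400:]=cv2.resize(im[0][60:240,180:420],(400,300),interpolation=cv2.INTER_CUBIC)
out[300:,:400]=cv2.resize(im[1][225:345,230:390],(400,300),interpolation=cv2.INTER_CUBIC)
out[300:,400:]=cv2.resize(im[2][130:220,120:240],(400,300),interpolation=cv2.INTER_CUBIC)
cv2.imwrite("pics/final.png",cv2.convertScaleAbs(out,alpha=1.3))
E
```

```text
t 23.5 p [ 529.95 -175.81  205.98] yaw -9.98 tilt [0.0011 0.0003] F [ 0.  -0.1 -1.5] T [-0.04 -0.01  0.05] w 59.7 g 0.0 j [-0.03  0.29 -0.2  -0.   -1.08  1.43]
```

View pics/final.png

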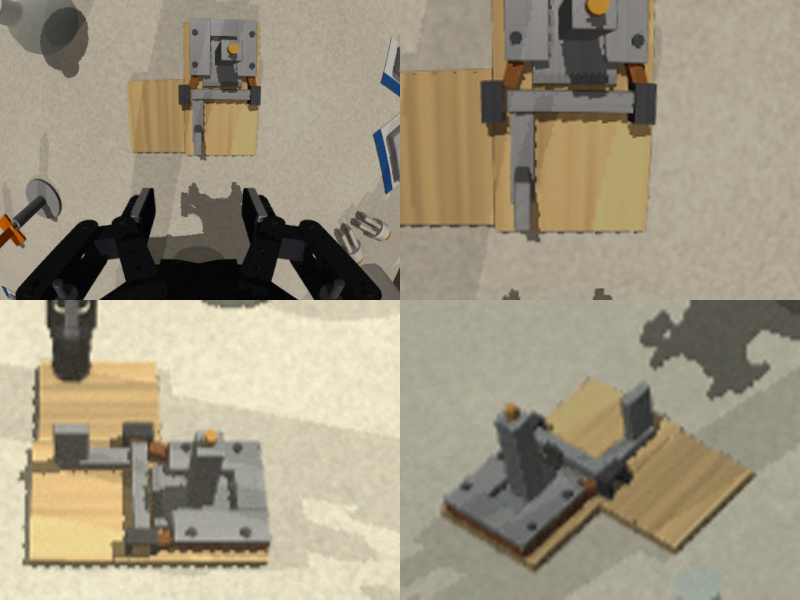

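All three views show the stem upright under the lips. The bar spans both staples, about (505–640,102) in the enlarged wrist panel, just behind the foot, and the gripper is clear, so I'm handing in.

```bash
python3 -c "
from bench import arm
print(arm.job_done())"
```

```text
the job is handed in; nothing more can be done
None
```

The rectangular-foot stem stands upright, pushed home against the end stop, and the gate is shut to its stop behind it with the gripper clear; I handed the job in at about 24 s, but the call returned no verdict.

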